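# Lock the finds case with the square key

## Task

Lock the grey finds case: take the square key with the blue handle out of the wooden rack, push it fully home in the brass socket in the case's lid, and turn it clockwise until it stops. Leave the key standing in the lock and leave the red-handled key in the rack.

Things in the scene. Friction and masses are not known exactly. Their poses are not given: they have to be found in the camera images.
- blue_key: Loose key, about 120 g, hanging by its flange (40 mm across, 4 thick) in a rack. Origin: on its axis at the flange's underside, 56 mm above the bench; z up. Flat blue handle: 12 mm thick along x, 46 wide along y, 14 to 46 mm above the origin: pinch across x at 30 mm. Shank 18 mm square, faces along x and y, to 40 mm below the origin, last 10 mm tapered to 9. Lift it 45 mm to clear the rack
- red_key: The other key, same form, size, origin and axes, but with a red handle and a round 12 mm shank that does not drive this lock; leave it. It hangs 80 mm from the blue key, along y, in the same fixed wooden rack (56 x 150 mm, top 56 mm above the bench, two holes 23 mm square); both handles lie flat along the rack
- socket (a point): Centre of the square socket's mouth in the brass lock barrel (57 mm across), 70 mm above the bench, flush in the lid of the fixed grey finds case (150 x 200 mm). z up; x, y square to the socket's sides, turning with the barrel; white pointer towards -x. Socket 21 mm square, 42 deep, flared to 30 mm over the top 8. The key fits in any of four quarter turns; home, its origin is at this point
- lock (a joint): Turn of the lock barrel, growing clockwise seen from above: 0 = unlocked (white pointer at the green dot), 1.2 rad = locked, at the stop (pointer at the red dot). Starts between 0 and 0.15. Slight friction (0.05 N m); stays where it is left. The key can have up to 0.19 rad of play in the socket before it drives the barrel, so turn it until the barrel stops

How it is judged (in metres and radians):
On the way:
1. the blue key is home in the socket, the lock not yet turned (z of blue_key in the frame of socket below 0.01 m and horizontal distance between blue_key and socket below 0.01 m and value of joint lock below 0.6 rad), for 0.1 s.
At the end, for the whole second after the job is handed in: The lock is turned past 0.9 rad (stop at 1.2), and the blue key stands at rest in the socket: its flange within 10 mm of the barrel's face and 10 mm of its centre, within 0.2 rad of upright (value of joint lock above 0.9 rad and z of blue_key in the frame of socket below 0.01 m and horizontal distance between blue_key and socket below 0.01 m and angle between blue_key's own z axis and vertical below 0.2 rad and linear speed of blue_key below 0.02 m/s); the robot touches nothing.
It fails at once if the red key is taken out of or knocked in the rack (moved by more than 20 mm) (distance of red_key from where it was at the start of the episode above 0.02 m).
It also fails if it takes over 48 s, if anything falls off the work surface, if the arm or the gripper's body presses on something with over 40 N, if the wrist force passes 120 N, or if a joint passes its speed limit or range.

## Robot

A 6-joint arm with a two-finger parallel gripper is mounted at the origin on a cart in front of the work surface, level with it; the furniture and walls round the work are solid. World frame = base frame: x ahead of the robot, y to its left, z up, the work surface at z = 0. Lengths are in mm, angles in rad, forces in N, time in s.
With the tool pointing down it reaches from about 300 to 850 mm from the base axis. Payload 4.2 kg.
Tool frame: the origin (TCP) lies at the very end of the fingers, on their centre line; the grasp point (between the pads) lies 19 mm behind it; z points along the fingers, y is the line along which they close (so a half turn about z gives the same grasp; the last joint's range is limited). The gripper opens to 91 mm and grips with 3 to 60 N. Pads are 32 mm wide; open, the fingers measure 118 mm over their backs; the gripper's body (76 mm by 178 mm) begins 60 mm behind the grasp point.
Start: joints at [-1.304, 0.32, 1.565, -0, 1.257, -0.02], TCP at [162.662, -551.531, 188.676] pointing down, gripper open.
Joint ranges: [-3.11, 3.11], [-0.84, 2.01], [0.21, 2.61], [-1.34, 4.49], [0.05, 2.63], [-2.56, 2.56]. Speed limits (rad/s): [2.57, 2.57, 3.14, 3.14, 3.14, 3.14].

## Interface

Orientations are given as a rotation vector (axis times angle).
In Python, from plant import manip gives the robot as it stands. Calls block until the motion is done:
- manip.movep(position, orientation): joint-space move of the TCP to a pose.
- manip.servo_line(position, rate=150, rot=None, guard=None): straight line of the TCP; rot=None keeps the orientation; rate is the mean speed in mm/s. With guard (N) it stops when the force on the tool has changed by that much, and returns True; else False.
- manip.goto_joints(angles): joint-space move.
- manip.grip(opening, newtons=None): opening from 0.0 (shut) to 1.0 (fully open); newtons is the grip in N (None keeps the last); returns when the fingers have stopped.
- manip.wait(seconds).
- manip.inverse_kinematics(position, orientation): joint angles nearest the present ones, or None.
- manip.snapshot(name): name is "side" or "top"; returns the picture (480x640x3 uint8, blue, green, red); there is no depth.
- manip.camera_params(name): a dict with "mtx" (3x3 intrinsics, pixels), "origin" and "orientation" of the camera in the world. Camera axes: x right, y down, z forward; pixel columns grow to the right and rows downward; lengths in mm; the calibration is good to about 2 mm. A picture is of the moment at which its call begins. camera_params takes no time and is no camera call.
A pose or a line that the arm cannot do raises manip.Unreachable and nothing moves.
- manip.finish_job(): hands the job in; it is judged then, once.
Readings, each from a call of its own:
- manip.get_time(): time.
- manip.get_joints(): joint angles.
- manip.get_joint_velocities(): joint speeds.
- manip.get_joint_efforts(): joint torques, N m.
- manip.get_position(): TCP position.
- manip.get_orientation(): TCP orientation.
- manip.get_ft_force(): force on the tool from outside, world axes, zero at the start.
- manip.get_wrist_torque(): the same for the moment, N m.
- manip.get_opening(): opening from 0.0 (shut) to 1.0 (fully open).
- manip.get_grasp_force(): force on a finger pad.
Only numpy, scipy, OpenCV 4.12 (cv2) and the standard library are available. Lean on these libraries where they do the work, as an engineer would, in place of code of your own. Each camera call takes 0.05 s, during which the arm holds its last target. There are 200 camera calls.

## Working session

There is one attempt and no reset: what is moved stays moved. The work goes in short steps, each a Python script; the robot and the scene stay as the last script left them, time stands still between calls to the robot, and variables do not carry over. Pictures are saved under pics/ and viewed, at most 10 in all, crops included, and the job is handed in when it is done.

```bash
mkdir -p pics; ls; python3 - <<'E'
from plant import manip
import cv2
for n in("top","side"):
    cv2.imwrite(f"pics/{n}0.png",manip.snapshot(n)); p=manip.camera_params(n); print(n,p)
print(manip.get_time(),manip.get_orientation())
E
```

```text
pics
top {'mtx': array([[484.7526388 ,   0.        , 323.73251677],
       [  0.        , 484.7526388 , 241.63302251],
       [  0.        ,   0.        ,   1.        ]]), 'origin': array([350.18872521,  62.69276096, 956.04520359]), 'orientation': array([-2.1001512 ,  2.13423406, -0.21440575])}
side {'mtx': array([[586.32171899,   0.        , 327.27699928],
       [  0.        , 586.32171899, 239.8093154 ],
       [  0.        ,   0.        ,   1.        ]]), 'origin': array([1070.06614606, -207.68964047,  708.02432366]), 'orientation': array([-2.05465048, -1.27992587,  0.54881174])}
0.1 [-3.10784089e+00 -4.48656057e-01  2.60130372e-04]
```

View pics/top0.png

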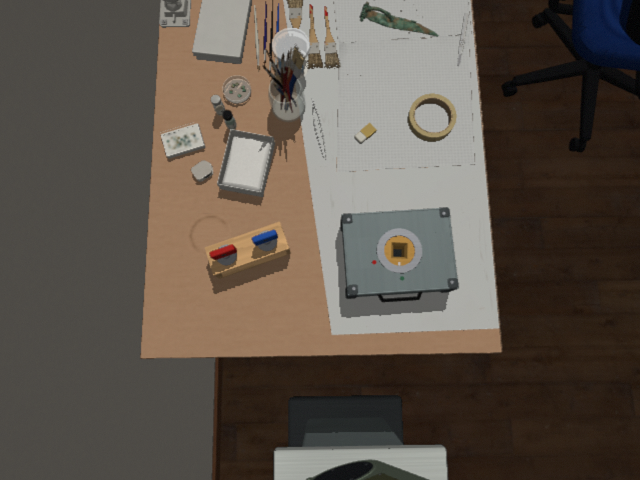

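View pics/side0.png

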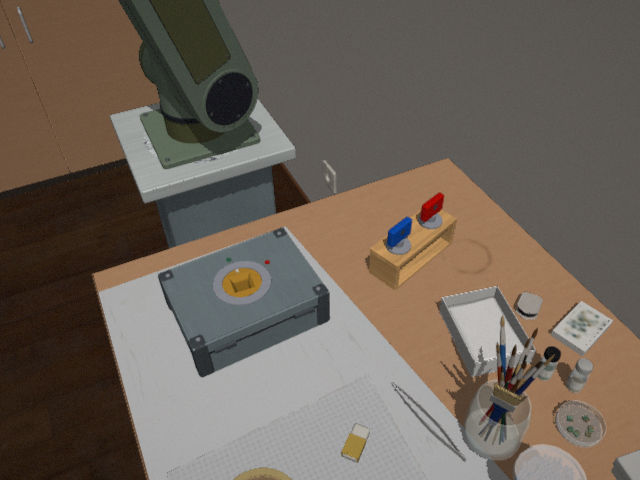

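The top view shows the blue handle at about (265,238), the red at (223,252) and the socket at (400,250). The side view shows blue at (400,232) and the socket at (242,283). I'll enlarge all four.

```bash
python3 - <<'E'
import cv2,numpy as np
t=cv2.imread("pics/top0.png");s=cv2.imread("pics/side0.png")
def c(im,x,y,w,h,k):
    o=cv2.resize(im[y:y+h,x:x+w],None,fx=k,fy=k,interpolation=cv2.INTER_CUBIC)
    for i in range(0,w,10):
        cv2.line(o,(i*k,0),(i*k,6 if (x+i)%50 else 14),(255,255,255),1); 
        if (x+i)%20==0: cv2.putText(o,str(x+i),(i*k,24),0,.35,(0,0,0),1)
    for i in range(0,h,10):
        cv2.line(o,(0,i*k),(6,i*k),(255,255,255),1); cv2.putText(o,str(y+i),(8,i*k+4),0,.35,(0,0,0),1)
    return o
A=np.hstack([c(t,200,210,100,75,4),c(t,360,220,80,60,5)])
B=np.hstack([c(s,360,190,100,75,4),c(s,200,250,80,60,5)])
cv2.imwrite("pics/z.png",np.vstack([A,B]))
E
```

```text
(no output)
```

View pics/z.png

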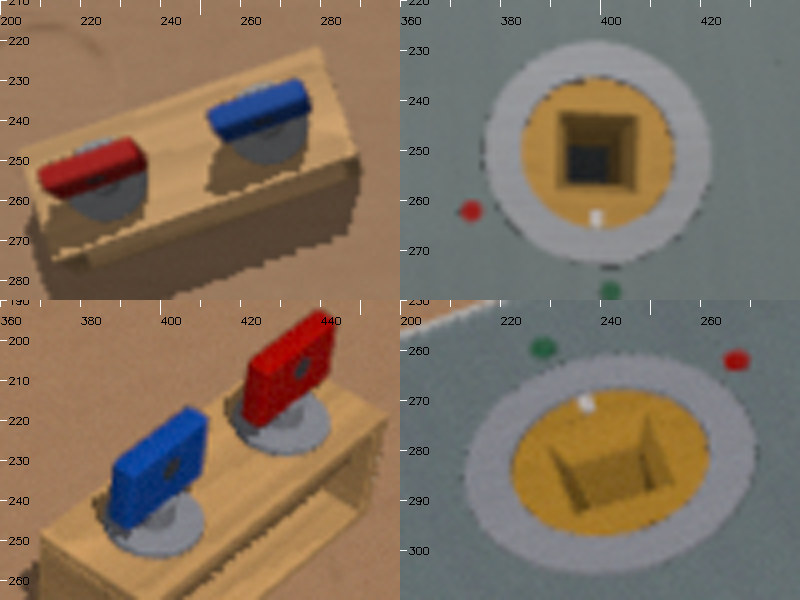

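```bash
cat > h.py <<'E'
from plant import manip
import cv2,numpy as np
from scipy.spatial.transform import Rotation as R
from scipy.optimize import least_squares,minimize
C={n:manip.camera_params(n) for n in("top","side")}
def proj(n,P):
    c=C[n];q=(np.atleast_2d(P)-c["origin"])@R.from_rotvec(c["orientation"]).as_matrix()
    q=q@c["mtx"].T
    return q[:,:2]/q[:,2:]
def ray(n,uv):
    c=C[n];d=R.from_rotvec(c["orientation"]).as_matrix()@np.linalg.solve(c["mtx"],[*uv,1]);return c["origin"],d
def plane(n,uv,z):
    o,d=ray(n,uv);return o+d*(z-o[2])/d[2]
def tri(a,b):
    f=lambda P:np.r_[proj("top",P)[0]-a,proj("side",P)[0]-b]
    r=least_squares(f,[400,0,60]);return r.x,r.fun
def mask(im,col):
    h=cv2.cvtColor(im,cv2.COLOR_BGR2HSV);H,S,V=cv2.split(h)
    m=((H>105)&(H<130)) if col=="blue" else ((H<6)|(H>174))
    return (m&(S>150)&(V>40)).astype(np.uint8)
BOX=np.array([[x,y,z] for x in(-6,6) for y in(-23,23) for z in(14,46)],float)
def fit(ms,p0,tilt=False):
    """p=x,y,z,yaw of key; soft IoU of projected handle against masks {name:mask}"""
    def cost(p):
        P=R.from_euler("z",p[3]).apply(BOX)+p[:3];t=0
        for n,m in ms.items():
            h=cv2.convexHull(proj(n,P).astype(np.float32))[:,0]
            u0,v0=np.floor(h.min(0)).astype(int)-8; k=8;W=90
            im=np.zeros((W*k,W*k),np.uint8)
            cv2.fillConvexPoly(im,np.round(((h-[u0,v0]+.5)*k-.5)*16).astype(np.int32),255,shift=4)
            a=cv2.resize(im,(W,W),interpolation=cv2.INTER_AREA)/255.
            mm=np.zeros((W,W));s=m[v0:v0+W,u0:u0+W];mm[:s.shape[0],:s.shape[1]]=s
            t+=np.abs(a-mm).sum()+max(0,m.sum()-mm.sum())
        return t
    b=None
    for _ in range(3):
        S=np.array([p0]+[np.array(p0)+d for d in np.diag([6,6,6,.15])])
        r=minimize(cost,p0,method="Nelder-Mead",options=dict(initial_simplex=S,xatol=.02,fatol=.05,maxiter=400)); p0=r.x
    return r.x,r.fun
E
python3 - <<'E'
from h import *
im={"top":cv2.imread("pics/top0.png"),"side":cv2.imread("pics/side0.png")}
W={"blue":{"top":(245,220,285,255),"side":(380,210,415,255)},"red":{"top":(205,240,240,265),"side":(415,185,450,230)}}
for c in W:
    ms={}
    for n,(a,b,d,e) in W[c].items():
        m=mask(im[n],c);z=np.zeros_like(m);z[b:e,a:d]=m[b:e,a:d];ms[n]=z
    ct={n:np.argwhere(m).mean(0)[::-1] for n,m in ms.items()}
    P,r=tri(ct["top"],ct["side"])
    best=min((fit(ms,[P[0],P[1],P[2]-30,y]) for y in(-.3,.3)),key=lambda q:q[1])
    print(c,{n:int(m.sum()) for n,m in ms.items()},P.round(1),np.round(best[0],3),round(best[1],1))
print("sock",tri((399.6,250.5),(242.1,282.4)))
sq=[(391.3,242.4),(407.8,242.8),(407.3,258.4),(391.2,257.8)]
Q=np.array([plane("top",u,70) for u in sq]);print(Q.round(1),Q.mean(0))
f=lambda a,b:np.arctan2(*(b-a)[[1,0]])
print("edges",[round((f(Q[i],Q[(i+1)%4])+np.pi/4)%(np.pi/2)-np.pi/4,3) for i in range(4)])
c=plane("top",(399.6,250.5),70)
for k,u in dict(ptr=(399.2,263.4),green=(402,278.2),red=(374.2,262.2)).items():print(k,round(f(c,plane("top",u,70)),3))
print(c,plane("side",(242.1,282.4),70))
E
```

```text
blue {'top': 193, 'side': 400} [535.1 166.1  87.5] [5.35907e+02 1.64712e+02 5.87750e+01 4.62000e-01] 189.2
red {'top': 211, 'side': 379} [509.3 242.   88.2] [5.09833e+02 2.40973e+02 5.94320e+01 4.24000e-01] 169.8
sock (array([510.33416957, -81.14895196,  70.91926526]), array([-0.00626941, -0.00186001, -0.00508959,  0.00013697]))
[[526.1 -66.6  70. ]
 [524.8 -97.3  70. ]
 [495.4 -94.9  70. ]
 [497.  -65.1  70. ]] [510.8331914  -80.95323979  70.        ]
edges [np.float64(-0.041), np.float64(-0.082), np.float64(-0.054), np.float64(-0.05)]
ptr 3.064
green -3.104
red 1.987
[510.49679359 -81.3098249   70.        ] [509.52958291 -80.95967687  70.        ]
```

```bash
python3 - <<'E'
from h import *
im={"top":cv2.imread("pics/top0.png"),"side":cv2.imread("pics/side0.png")}
out=[]
for n,(a,b) in {"top":(240,215),"side":(375,205)}.items():
    I=im[n][b:b+55,a:a+50];k=7
    o=cv2.resize(I,None,fx=k,fy=k,interpolation=cv2.INTER_NEAREST);o2=o.copy()
    o2[cv2.resize(mask(I,"blue"),None,fx=k,fy=k,interpolation=cv2.INTER_NEAREST)>0]=(0,255,255)
    for p,c in(([535.1,166.1,57.5,.33],(0,255,0)),([535.907,164.712,58.775,.462],(255,0,255))):
        h=cv2.convexHull(proj(n,R.from_euler("z",p[3]).apply(BOX)+p[:3]).astype(np.float32))[:,0]
        cv2.polylines(o2,[np.int32((h-[a,b]+.5)*k)],True,c,1)
    out+=[o2]
cv2.imwrite("pics/ov.png",np.hstack(out))
E
```

```text
(no output)
```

View pics/ov.png

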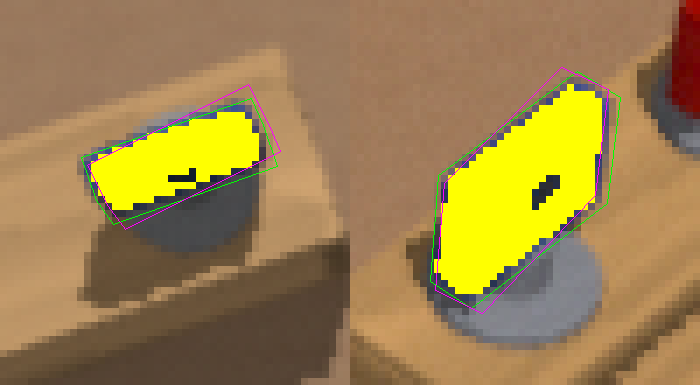

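The enlarged mask confirms the handle in both views, and the green outline (x 535, y 166, yaw 0.33) fits. The socket is at (510.3, -81.2, 70.9) with yaw -0.05, and the barrel is at about 0.12 rad. Next I grasp the key and carry it over the socket.

```bash
cat >> h.py <<'E'
def rv(a): return (R.from_euler("z",a)*R.from_euler("x",np.pi)).as_rotvec()
def st(s=""): print(s,"t",round(manip.get_time(),2),"p",np.round(manip.get_position(),1),"F",np.round(manip.get_ft_force(),1),"M",np.round(manip.get_wrist_torque(),2),"op",round(manip.get_opening(),3),"g",round(manip.get_grasp_force(),1),"j6",round(manip.get_joints()[5],2))
E
python3 - <<'E'
from h import *
a=.325+np.pi/2
manip.movep([535,165.5,170],rv(a)); st("above")
print(manip.servo_line([535,165.5,68],rate=80,guard=10)); st("down")
manip.grip(0.0,35); st("grip")
manip.servo_line([535,165.5,165],rate=80); st("lift")
a2=-.055+np.pi/2
manip.movep([510.4,-81.2,165],rv(a2)); st("over")
manip.servo_line([510.4,-81.2,130],rate=60); st()
t,s=manip.snapshot("top"),manip.snapshot("side")
cv2.imwrite("pics/t1.png",t);cv2.imwrite("pics/s1.png",s)
A=cv2.resize(t[200:300,350:450],(400,400),interpolation=cv2.INTER_CUBIC);B=cv2.resize(s[215:315,195:295],(400,400),interpolation=cv2.INTER_CUBIC)
cv2.imwrite("pics/c1.png",np.hstack([A,B]))
E
```

```text
above t 2.94 p [535.2 164.8 170. ] F [-0.3 -0.2  0.9] M [ 0.03 -0.14  0.01] op 0.998 g 0.0 j6 -0.05
False
down t 4.37 p [535.5 165.6  68.6] F [-0.   1.7  0.8] M [ 0.03 -0.07 -0.  ] op 1.003 g 0.0 j6 -0.05
grip t 5.55 p [535.  165.5  68. ] F [ 0.3  0.2 -0.5] M [ 0.01 -0.16 -0.04] op 0.128 g 35.0 j6 -0.05
lift t 6.92 p [534.6 165.4 164.4] F [-0.1  0.4 -1.9] M [-0.07 -0.15  0.02] op 0.125 g 35.0 j6 -0.05
over t 7.89 p [510.7 -80.4 165. ] F [ 0.6 -0.6 -1.4] M [-0.02 -0.1   0.  ] op 0.125 g 35.0 j6 -0.12
 t 8.62 p [510.6 -81.3 130. ] F [ 0.9 -0.5 -1. ] M [-0.02 -0.13 -0.  ] op 0.128 g 35.0 j6 -0.13
```

View pics/c1.png

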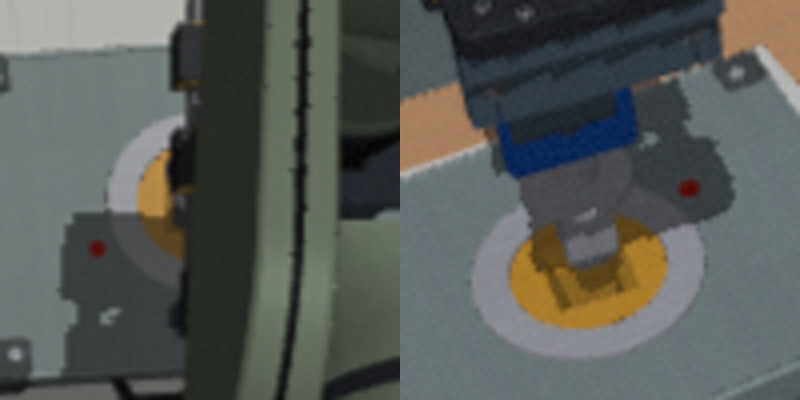

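The side crop shows the blue key held upright, with its tip at about side px (243,282) just above the brass socket. The arm hides the top view. I'll check the projections, then insert under guard.

```bash
python3 - <<'E'
from h import *
o=np.array([510.6,-81.3,119])
print("pred edge mid",proj("side",o+[6,0,14]),"meas 238.8 255; ends",proj("side",[o+[6,-23,14],o+[6,23,14]]),"tip",proj("side",o-[0,0,40]))
x,y=510.4,-81.2
print(manip.servo_line([x,y,100],rate=40,guard=12)); st()
if manip.get_position()[2]<103:
    print(manip.servo_line([x,y,81],rate=25,guard=15)); st()
s=manip.snapshot("side")
cv2.imwrite("pics/c2.png",cv2.resize(s[205:325,185:305],(600,600),interpolation=cv2.INTER_CUBIC))
E
```

```text
pred edge mid [[238.37919776 255.45345782]] meas 238.8 255; ends [[222.27167569 260.94457771]
 [254.20799977 250.05735473]] tip [[241.4173004  278.83888433]]
False
 t 9.62 p [510.5 -81.2 100.1] F [-0.2 -0.2 -1.6] M [-0.02 -0.03  0.01] op 0.127 g 35.0 j6 -0.13
False
 t 10.53 p [510.4 -81.2  81.9] F [-3.   0.9  5.7] M [ 0.12  0.42 -0.06] op 0.124 g 35.0 j6 -0.13
```

View pics/c2.png

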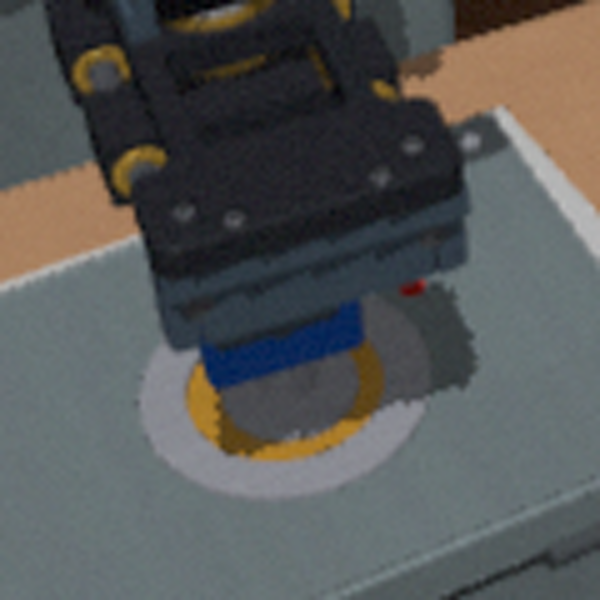

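The flange is at the barrel face, with light contact. I'll press it home, then turn in steps while watching the moment.

```bash
python3 - <<'E'
from h import *
x,y=510.4,-81.2
print(manip.servo_line([x,y,78.5],rate=10,guard=12)); manip.wait(.3); st("pressed")
z=manip.get_position()[2]
manip.grip(0.0,55); manip.wait(.2); st("grip")
a0=-.055+np.pi/2
for k in range(1,17):
    manip.servo_line([x,y,z-.3],rot=rv(a0-.1*k)); manip.wait(.1)
    F=manip.get_ft_force();M=manip.get_wrist_torque()
    print(k,np.round(manip.get_position(),1),F.round(1),M.round(2),round(manip.get_joints()[5],3),round(manip.get_time(),2))
    if abs(M[2])>1.0 or np.linalg.norm(F)>35 or manip.get_time()>35: break
E
```

```text
True
pressed t 11.1 p [510.3 -81.2  81.9] F [ 0.  -0.5  5.9] M [-0.05  0.05 -0.04] op 0.127 g 35.0 j6 -0.13
grip t 11.52 p [510.4 -81.2  82. ] F [-0.8  0.4  5.2] M [0.02 0.03 0.01] op 0.126 g 55.0 j6 -0.13
1 [510.3 -81.2  81.9] [-2.3  1.   5.4] [-0.03  0.38 -0.02] -0.027 11.87
2 [510.1 -81.3  81.9] [-3.3 -0.7  5.6] [-0.08  0.43  0.02] 0.073 12.22
3 [510.  -81.4  82. ] [-2.4 -0.4  6. ] [-0.12  0.45 -0.05] 0.173 12.57
4 [509.8 -81.4  81.9] [-2.6 -0.4  6. ] [-0.12  0.54 -0.06] 0.273 12.92
5 [509.7 -81.4  82. ] [-3.3 -0.8  6.7] [-0.18  0.69 -0.06] 0.373 13.27
6 [509.5 -81.4  82. ] [-4.1 -0.9  7.2] [-0.13  0.76 -0.05] 0.473 13.62
7 [509.3 -81.5  81.9] [-4.6 -0.9  7.1] [-0.23  0.89 -0.07] 0.573 13.97
8 [509.1 -81.4  81.9] [-4.3 -0.8  7.8] [-0.15  0.94 -0.04] 0.673 14.32
9 [509.  -81.4  82. ] [-4.5 -0.6  7.6] [-0.06  0.96 -0.03] 0.773 14.67
10 [508.8 -81.4  82. ] [-5.  -0.8  8.6] [-0.1   1.05 -0.02] 0.873 15.02
11 [508.6 -81.3  82. ] [-5.7 -0.3  8.7] [-0.07  1.17 -0.02] 0.973 15.37
12 [508.  -80.9  82. ] [-5.7  0.9 10.2] [ 0.19  1.46 -0.01] 1.073 15.72
13 [507.2 -80.4  82. ] [-8.2  1.3 11.1] [0.45 1.74 0.03] 1.173 16.07
14 [507.2 -80.3  82.1] [-8.5  3.7 13.3] [0.64 1.67 1.01] 1.27 16.42
```

Mz jumped to 1 N m at about 1.4 rad, so the barrel is at its stop. I'll release, retreat and check.

```bash
python3 - <<'E'
from h import *
p=manip.get_position();a0=-.055+np.pi/2
manip.servo_line(p,rot=rv(a0-1.36)); st("relax")
manip.grip(0.5); st("open")
manip.servo_line([p[0],p[1],190],rate=80); st("up")
manip.goto_joints([-1.304,.32,1.565,0,1.257,-.02]); manip.wait(.3); st("away")
t,s=manip.snapshot("top"),manip.snapshot("side")
A=cv2.resize(t[205:295,200:260+30],(400,400));B=cv2.resize(t[205:295,355:445],(400,400),interpolation=cv2.INTER_CUBIC);D=cv2.resize(s[230:320,195:285],(400,400),interpolation=cv2.INTER_CUBIC)
cv2.imwrite("pics/c3.png",np.hstack([B,D]))
m=mask(t,"red");m[:240]=0;m[265:]=0;m[:,:205]=0;m[:,240:]=0;print("red",np.argwhere(m).mean(0),np.argwhere(mask(cv2.imread("pics/top0.png"),"red")[240:265,205:240]).mean(0)+[240,205])
E
```

```text
relax t 16.67 p [506.7 -80.1  82.1] F [-1.   1.2  4.4] M [0.22 0.66 0.31] op 0.127 g 55.0 j6 1.23
open t 17.35 p [507.3 -80.3  82. ] F [-0.5  0.5  0.4] M [ 0.01  0.01 -0.  ] op 0.503 g 0.0 j6 1.24
up t 18.85 p [506.8 -80.2 189.4] F [-0.3  0.2 -0.4] M [0.02 0.01 0.01] op 0.501 g 0.0 j6 1.24
away t 21.24 p [ 163.1 -551.3  188.3] F [ 0.9 -0.2  0.4] M [ 0.04 -0.01 -0.03] op 0.5 g 0.0 j6 -0.02
red [251.74407583 222.65876777] [251.72511848 222.69668246]
```

View pics/c3.png

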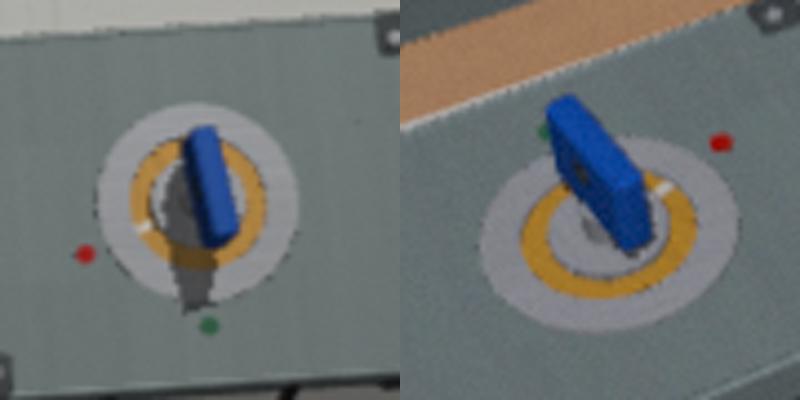

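The crop shows the white pointer at (143,227), in line with the red dot at (85,254). The flange is seated flush and centred, the key stands upright, and the red key's image position is unchanged.

```bash
python3 -c "
from plant import manip
print(manip.finish_job(),manip.get_time())"
```

```text
the job is handed in; nothing more can be done
the job is handed in; nothing more can be done
```

The blue key is home in the socket and turned clockwise to the stop, with the pointer in line with the red dot; the red key hasn't moved, and I handed the job in at about 21 s of the 48 s allowed.

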